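# Unhook the desk lantern past its sprung keeper and set it on the charging pad

### The arm

A 7-joint arm with a two-finger parallel gripper is mounted at the origin on a cart in front of the work surface, level with it; the furniture and walls round the work are solid. World frame = base frame: x ahead of the robot, y to its left, z up, the work surface at z = 0. Lengths are in m, angles in rad, forces in N, time in s.
With the tool pointing down it reaches from about 0.425 to 0.925 m from the base axis. Payload 6.8 kg.
Tool frame: the origin (TCP) lies at the very end of the fingers, on their centre line; the grasp point (between the pads) lies 19 mm behind it; z points along the fingers, y is the line along which they close (so a half turn about z gives the same grasp; the last joint's range is limited). The gripper opens to 85 mm and grips with 20 to 120 N. Pads are 22 mm wide; open, the fingers measure 114 mm over their backs; the gripper's body (76 mm by 85 mm) begins 54 mm behind the grasp point. The pads swing forward as they close: fully open they stand 13 mm farther back than shut.
Start: joints at [1.136, 0.477, 0.022, 1.555, -0.011, 1.109, -0.083], TCP at [0.217, -0.639, 0.231] pointing down, gripper open.
Joint ranges: [-2.96, 2.96], [-0.34, 2.1], [-1.41, 1.46], [0.24, 2.44], [-1.37, 4.51], [0.17, 1.92], [-2.96, 2.96]. Speed limits (rad/s): [2.39, 2.39, 3.14, 3.14, 3.14, 3.14, 3.14].

### API

Orientations are given as a unit quaternion [w, x, y, z].
In Python, from station import telemetry, viewer, job, search_frame, cut_out gives the robot as it stands. The module is installed in compiled form; this text tells all that it offers.
- The arm moves only by the shell command python3 -m crank 'ROWS' [FORCE]. ROWS is JSON, a list of rows, each an object with "delta_rot": the turn, a rotation vector about the tool's x, y, z in degrees, a list of three; "xyz": the shift along the tool's x, y, z in m, a list of three; "fingers": the gripper command: -1 is fully open, 1 is shut, values between are in proportion. In form: [{"delta_rot": [ax, ay, az], "xyz": [dx, dy, dz], "fingers": fingers}, ...]. A call has 1 to 10 rows; each row is the pose to reach, as a shift and turn from the pose commanded when the call began, along the tool's axes at that moment; what a row does not reach only later rows make up. A row lasts 1/10 s, in which the tool goes at most 50 mm and 8.59 degrees, less where a joint would pass 70% of its speed; a pose out of reach is approached as far as the arm can. A call with a gripper value outside its range is refused whole. The fingers move at their own pace and stop on an object; FORCE is the grip in N (left out, the last holds). Time passes only in rows, so rows that repeat a pose let the fingers close. It gives the time, the measured TCP pose, the force, the opening and the grip force at its end, in the units of the state.
- telemetry.get_obs(): the state, without advancing time (a new reading comes with each control period).
- viewer.read_camera(name): name is "side" or "top" or "wrist"; returns a dict with "img" (384x512x3 uint8, red, green, blue), "fx", "fy", "cx", "cy" (pixels), "origin" and "rotation" of the camera in the world. Camera axes: x right, y up, looking along -z (the intrinsics and any distortion apply to the point x, -y, -z); pixel columns grow to the right and rows downward; lengths in m; the calibration is good to about 2 mm. A picture is of the moment at which its call begins. There is no depth.
- job.hand_in(): hands the job in; it is judged then, once.
Trained networks look in the newest picture that a camera, given by its name, has taken for a name from the list of things; names that differ only in an ending like _2 or _b are one class to them, and where a whole thing is asked for, a point or a joint stands for the part that bears it (a point fixed in the world has none). Each returns a list of dicts, best first, with "score" (0 to 1); they miss things now and then, are a little off and sometimes report something else, mostly with a low value. They report only what shows in the picture. A call takes as long as a camera call. They do not tell look-alikes from the thing itself.
- search_frame(camera, thing): "pixel" ([column, row] in pixels, amid what is visible of it).
- cut_out(camera, thing): "pixels" (384x512 bool, what is visible of it) and "pixel" ([column, row] in pixels, amid what is visible of it).
The state is a dict: "t": time; "q": joint angles; "joint_vel": joint speeds; "joint_torque": joint torques, N m; "eef_pos": TCP position; "tool_rot": TCP orientation; "contact_force": force on the tool from outside, world axes, zero at the start; "torque": the same for the moment, N m; "gripper_width": opening from 0.0 (shut) to 1.0 (fully open); "grasp_force": force on a finger pad.
Only numpy, scipy, OpenCV 4.12 (cv2) and the standard library are available. Lean on these libraries where they do the work, as an engineer would, in place of code of your own. Each camera call takes 0.05 s, during which the arm holds its last target. There are 200 camera calls.

### The job

Take the small blue lantern off its yellow safety hook: by its black grip, press it back against the red sprung keeper until the keeper stops, lift it up past the hook's lip while it is pressed back, and draw it off toward the front of the hook. Go gently: while pressing and lifting, never load the hook or its keeper with more than about 10 N. Then set the lantern down softly, upright and centred on the round white charging pad, let go, and leave everything else on the desk where it is.

Things in the scene. Friction and masses are not known exactly. Their poses are not given: they have to be found in the camera images.
- lantern_grip (a point): centre of the lantern's black grip, 153 mm above the lantern's underside. The grip is a block 14 mm (x) by 54 mm (y) by 26 mm high, meant to be pinched from above across its 14 mm. Axes: z up when the lantern is upright; x is the thin direction of the grip, about parallel to the stand's x
- lantern: blue lantern, 166 mm high, 0.14-0.28 kg; origin at the centre of its underside, axes as for the grip. Cylinder 52 mm across and 52 mm high; from it two side posts (8 mm in x, inner faces at y = +-19 mm) rise to the grip (140 to 166 mm high). A steel crossbar 8 x 8 mm between them, 96 to 104 mm high, hangs in the hook: 44 mm open below the bar, 36 mm above it
- stand: fixed hook stand; origin on the desk below the nominal middle of the hook's throat; x points from the hook's nose back to the post (110 mm behind), z up. No part is above 137 mm. The yellow C-shaped hook head (seat, nose, lip, keeper; 14 mm wide in y) is clamped to the post UP TO 12 mm FORWARD OR BACK of nominal; no reading shows this. Heights and gaps within the head are exact
- hook_seat (a point): nominal middle of the flat seat, 110 mm high, that carries the lantern's crossbar (arm 10 mm thick below). Nominal nose: inner face 17.5 mm, front 25.5 mm in front (-x) of this point. The bar starts anywhere in the slack of the throat. Fixed to the stand, not the head
- hook_lip (a point): nominal tip of the lip that runs back from the nose over the bar: 17 mm behind the throat's middle, top 134 mm high, its downturned end reaching down to 124 mm (point at 130.5). The bar passes only when pressed back behind the tip, is over it once the lantern has risen over 24 mm (its cap meets the arm at 34), and is drawn off to the front (-x); 95 mm forward its body is clear of the nose
- hook_keeper (a point): nominal front face of the closed red keeper, just behind the lip's tip, 112 to 137 mm high (point at 124.5). It slides back (+x) 9 mm under a spring (1.6 N at first, 2.6 N open), then meets a rubber stop of about 6 N/mm. With the bar pressing it on its stop the bar is about 1.8 mm clear of the lip; short of that, lifting catches under the lip
- pad: fixed round white charging pad, 84 mm across and 10 mm thick, with a small cable stub at its far side; origin at the centre of its underside. A document cabinet with folders, about 0.3 m high, stands on the desk behind it (beyond x = 0.57 m, from y = -0.13 m to the left edge): move between start, hook and pad in front of it or above
- pad_top (a point): centre of the pad's upper face, 10 mm above the desk
- marker_blue: blue marker, 136 mm long, lying on the desk; leave alone
- eraser: eraser, 44 mm long; leave alone
- stapler: stapler, 125 mm long; leave alone
- calculator: calculator, 152 x 100 mm; leave alone
Mind the look-alikes: they are no part of the job. There is more than one size of the lantern; the one meant has the size given above.

How it is judged:
On the way, in this order (a step that is already met when the one before it is completed fails the run):
1. the lantern's crossbar has been raised over the lip, above the hook (z of lantern_grip in the frame of stand above 0.189 m and horizontal distance between lantern_grip and stand below 0.06 m), for 0.05 s.
2. the lantern is drawn off to the front of the hook, above the desk (horizontal distance between lantern_grip and stand above 0.07 m and height (world z) of lantern above 0.015 m), for 0.05 s.
At the end, for the whole second after the job is handed in: The lantern stands upright (within about 5 degrees) and at rest on the charging pad, its foot wholly on the pad (centres within 15 mm), released (horizontal distance between lantern and pad_top below 0.015 m and distance between lantern and pad_top below 0.016 m and angle between lantern's own z axis and vertical below 0.08 rad and contact force between lantern and pad above 0.5 N and linear speed of lantern below 0.02 m/s); the robot touches nothing.
It fails at once if the lantern, once moved 5 mm from where it hung, loads the hook (seat, lip, nose or keeper) with more than 13 N (distance of lantern_grip from where it was at the start of the episode above 0.005 m and contact force between lantern and stand above 13 N).
It fails at once if the lantern is rammed against the hook with more than 35 N at any time (contact force between lantern and stand above 35 N).
It fails at once if the robot touches the hook stand with more than 15 N (contact force between any of the fingers, the arm and stand above 15 N).
It fails at once if the lantern is banged down on the pad (more than 45 N) (contact force between lantern and pad above 45 N).
It fails at once if a bystander is pushed more than 20 mm (distance of any of marker_blue, eraser, stapler, calculator from where it was at the start of the episode above 0.02 m).
It also fails if it takes over 54 s, if anything falls off the work surface, if the arm or the gripper's body presses on something with over 40 N, if the wrist force passes 120 N, or if a joint passes its speed limit or range.

## Working session

There is one attempt and no reset: what is moved stays moved. The work goes in short steps, Python scripts to look and compute and a shell command to move; the robot and the scene stay as the last step left them, time stands still between calls to the robot, and variables do not carry over. Pictures are saved under pics/ and viewed, at most 10 in all, crops included, and the job is handed in when it is done.

```bash
mkdir -p pics
cat > h.py <<'E'
import numpy as np, cv2
from station import telemetry, viewer, job, search_frame, cut_out
def ray(c,p):
    d=np.array([(p[0]-c["cx"])/c["fx"],-(p[1]-c["cy"])/c["fy"],-1.])
    d=np.array(c["rotation"]).reshape(3,3)@d; return np.array(c["origin"]),d/np.linalg.norm(d)
def atz(c,p,z):
    o,d=ray(c,p); return o+d*(z-o[2])/d[2]
def proj(c,X):
    v=np.array(c["rotation"]).reshape(3,3).T@(np.asarray(X)-c["origin"])
    return np.array([c["cx"]+c["fx"]*v[0]/-v[2], c["cy"]+c["fy"]*v[1]/v[2]])
def save(c,n): cv2.imwrite(n,c["img"][:,:,::-1])
E
python3 - <<'E'
from h import *
s=telemetry.get_obs(); print({k:np.round(v,3).tolist() for k,v in s.items()})
ims=[]
for n in("top","side"):
    c=viewer.read_camera(n); ims.append(c["img"]); print(n,{k:np.round(v,3).tolist() for k,v in c.items() if k!="img"}, [k for k in c])
    for t in("lantern","lantern_grip","stand","hook_seat","hook_lip","hook_keeper","pad","pad_top"):
        print(t,[(np.round(r["pixel"]).tolist(),round(r["score"],2)) for r in search_frame(n,t)])
    save(c,f"pics/{n}.png")
E
```

```text
{'t': 0.0, 'q': [1.136, 0.478, 0.022, 1.556, -0.012, 1.109, -0.083], 'joint_vel': [-0.001, -0.001, 0.0, -0.0, 0.001, -0.001, -0.0], 'joint_torque': [0.0, -59.645, 1.608, -28.12, 0.012, 0.009, 0.0], 'eef_pos': [0.216, -0.639, 0.23], 'tool_rot': [-0.001, 0.987, 0.163, -0.0], 'contact_force': [0.719, -0.775, -0.238], 'torque': [0.017, -0.014, 0.031], 'grasp_force': 0.0, 'gripper_width': 1.003}
top {'fx': 462.4, 'fy': 462.4, 'cx': 258.155, 'cy': 194.66, 'origin': [0.474, -0.266, 1.534], 'rotation': [-0.697, -0.019, 0.018, 0.716]} ['img', 'fx', 'fy', 'cx', 'cy', 'origin', 'rotation']
lantern [([400.0, 206.0], 0.8), ([252.0, 206.0], 0.67), ([289.0, 194.0], 0.55)]
lantern_grip [([400.0, 208.0], 0.79), ([255.0, 206.0], 0.71), ([288.0, 196.0], 0.65), ([305.0, 250.0], 0.62), ([141.0, 228.0], 0.45)]
stand [([253.0, 174.0], 0.83)]
hook_seat [([253.0, 174.0], 0.69)]
hook_lip [([250.0, 176.0], 0.73)]
hook_keeper [([252.0, 178.0], 0.88)]
pad [([135.0, 229.0], 0.59)]
pad_top [([139.0, 227.0], 0.9)]
side {'fx': 409.296, 'fy': 409.296, 'cx': 254.473, 'cy': 195.059, 'origin': [0.534, 0.73, 0.984], 'rotation': [-0.002, -0.01, 0.41, 0.912]} ['img', 'fx', 'fy', 'cx', 'cy', 'origin', 'rotation']
lantern [([270.0, 209.0], 0.89), ([265.0, 171.0], 0.73), ([274.0, 128.0], 0.65)]
lantern_grip [([274.0, 129.0], 0.9), ([257.0, 169.0], 0.89), ([273.0, 212.0], 0.88)]
stand [([260.0, 194.0], 0.68)]
hook_seat [([262.0, 198.0], 0.51)]
hook_lip [([261.0, 196.0], 0.72)]
hook_keeper [([263.0, 196.0], 0.66)]
pad [([297.0, 324.0], 0.71)]
pad_top [([298.0, 320.0], 0.75), ([312.0, 257.0], 0.24)]
```

View pics/top.png

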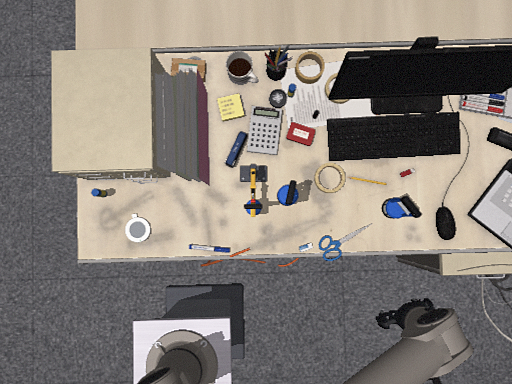

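View pics/side.png

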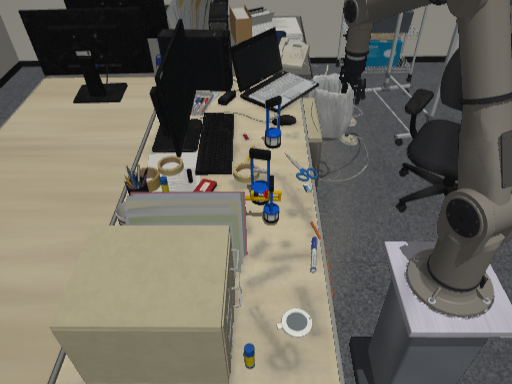

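The top view shows the stand at (253,174-208) with a lantern hanging at its front end (254,206). Look-alike lanterns stand at (289,194) and (400,206), and the pad is at (138,229). The side view agrees, with the pad at (297,322).

```bash
sed -i '1i from scipy.spatial.transform import Rotation as R' h.py; sed -i 's/np.array(c\["rotation"\]).reshape(3,3)/R.from_quat(np.roll(c["rotation"],-1)).as_matrix()/' h.py
python3 - <<'E'
from h import *
cs={n:viewer.read_camera(n) for n in("top","side")}
for n,c in cs.items():
    print(n, proj(c,[0.217,-0.639,0.231]))
    m=cut_out(n,"pad")
    for r in m[:1]:
        ys,xs=np.where(r["pixels"]); print("pad",len(xs),xs.min(),xs.max(),ys.min(),ys.max(), atz(c,(xs.mean(),ys.mean()),.01))
    for t in("lantern","lantern_grip"):
      for r in cut_out(n,t)[:4]:
        ys,xs=np.where(r["pixels"]); print(t,round(r["score"],2),len(xs),xs.min(),xs.max(),ys.min(),ys.max(), np.round(atz(c,(xs.mean(),ys.mean()),.17),3))
    for r in cut_out(n,"stand")[:1]:
        ys,xs=np.where(r["pixels"]); print("stand",len(xs),xs.min(),xs.max(),ys.min(),ys.max(),atz(c,(xs.mean(),ys.mean()),.12))
c=cs["top"]; a=c["img"][150:230,220:320]; b=cs["side"]["img"][130:240,230:330]
save({"img":np.hstack([cv2.resize(a,None,fx=4,fy=4,interpolation=2),cv2.resize(b,(0,0),fx=3,fy=3,interpolation=2)[:320]])},"pics/crop.png")
E
```

```text
top [395.81231026 307.24548716]
pad 507 125 150 214 241 [0.45074922 0.13607788 0.01      ]
lantern 0.83 640 382 421 196 217 [ 0.495 -0.681  0.17 ]
lantern 0.71 175 243 262 200 213 [ 0.51  -0.248  0.17 ]
lantern 0.64 393 277 298 180 205 [ 0.545 -0.353  0.17 ]
lantern_grip 0.94 668 382 421 196 218 [ 0.494 -0.681  0.17 ]
lantern_grip 0.67 407 277 298 180 205 [ 0.545 -0.353  0.17 ]
lantern_grip 0.63 529 126 150 213 241 [0.455 0.093 0.17 ]
lantern_grip 0.49 139 245 262 201 213 [ 0.509 -0.251  0.17 ]
stand 601 240 266 164 216 [ 0.59600702 -0.24992516  0.12      ]
side [347.69948751 101.71702161]
pad 768 277 312 309 337 [0.44862257 0.14303779 0.01      ]
lantern 0.97 423 263 279 176 223 [ 0.51  -0.139  0.17 ]
lantern 0.56 678 265 281 96 148 [ 0.494 -0.588  0.17 ]
lantern_grip 0.67 408 263 278 176 223 [ 0.51  -0.142  0.17 ]
lantern_grip 0.65 751 248 270 148 205 [ 0.542 -0.299  0.17 ]
lantern_grip 0.56 538 265 280 97 147 [ 0.497 -0.584  0.17 ]
stand 276 245 280 191 201 [ 0.53223786 -0.23939247  0.12      ]
```

View pics/crop.png

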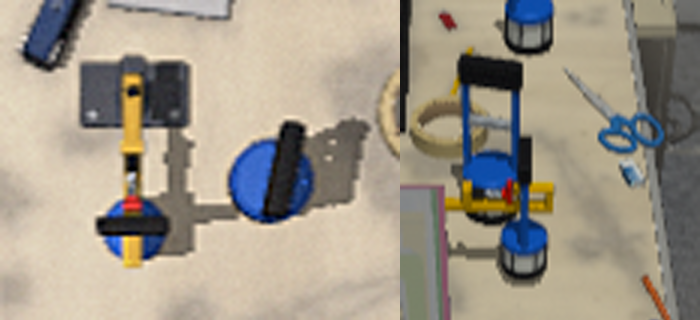

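The crop confirms it. The hung lantern's black grip is at top pixel (253,206), roughly along world y, with the red keeper behind it at (253,201). The taller lantern stands about 0.1 m to its right.

```bash
cat >> h.py <<'E'
def togo(pos,yaw=None):
    s=telemetry.get_obs(); q=R.from_quat(np.roll(s["tool_rot"],-1)); M=q.as_matrix()
    d=M.T@(np.array(pos)-s["eef_pos"]); print("t",s["t"],"eef",np.round(s["eef_pos"],4),"F",np.round(s["contact_force"],1),"xyz",np.round(d,4))
    if yaw is not None:
        a=np.radians(yaw); T=np.array([[np.cos(a),np.sin(a),0],[np.sin(a),-np.cos(a),0],[0,0,-1]]).T
        T=np.column_stack([[np.cos(a),np.sin(a),0],[np.sin(a),-np.cos(a),0],[0,0,-1]])
        print("rot",np.round(np.degrees(R.from_matrix(M.T@T).as_rotvec()),2))
E
python3 -c "
from h import *
togo([.43,-.25,.36],90)"
```

```text
t 1.4 eef [ 0.2167 -0.6393  0.2313] F [-0.9  0.7  0.6] xyz [ 0.327  -0.3002 -0.1287]
rot [ -0.     0.   -71.28]
```

```bash
python3 -m crank '[{"delta_rot":[0,0,-71.3],"xyz":[0.327,-0.3,-0.129],"fingers":-1},{"delta_rot":[0,0,-71.3],"xyz":[0.327,-0.3,-0.129],"fingers":-1},{"delta_rot":[0,0,-71.3],"xyz":[0.327,-0.3,-0.129],"fingers":-1},{"delta_rot":[0,0,-71.3],"xyz":[0.327,-0.3,-0.129],"fingers":-1},{"delta_rot":[0,0,-71.3],"xyz":[0.327,-0.3,-0.129],"fingers":-1},{"delta_rot":[0,0,-71.3],"xyz":[0.327,-0.3,-0.129],"fingers":-1},{"delta_rot":[0,0,-71.3],"xyz":[0.327,-0.3,-0.129],"fingers":-1},{"delta_rot":[0,0,-71.3],"xyz":[0.327,-0.3,-0.129],"fingers":-1},{"delta_rot":[0,0,-71.3],"xyz":[0.327,-0.3,-0.129],"fingers":-1},{"delta_rot":[0,0,-71.3],"xyz":[0.327,-0.3,-0.129],"fingers":-1}]' 30
python3 - <<'E'
from h import *
togo([.43,-.25,.36],90)
c=viewer.read_camera("wrist"); save(c,"pics/w1.png"); print({k:np.round(v,3).tolist() for k,v in c.items() if k!="img"})
for t in("lantern","lantern_grip","stand","hook_seat","hook_lip","hook_keeper"):
    for r in cut_out("wrist",t)[:3]:
        ys,xs=np.where(r["pixels"]); print(t,np.round(r["pixel"]),round(r["score"],2),xs.min(),xs.max(),ys.min(),ys.max(),np.round(atz(c,r["pixel"],.18),3))
E
```

```text
t: 2.4
eef_pos: [0.4335, -0.2446, 0.3626]
tool_rot: [0.002, 0.704, 0.711, 0.001]
contact_force: [0.6, 0.1, -0.5]
gripper_width: 1.002
grasp_force: 0.0
t 2.4 eef [ 0.4335 -0.2446  0.3626] F [ 0.6  0.1 -0.5] xyz [-0.0053 -0.0036  0.0026]
rot [0.24 0.01 0.57]
{'fx': 298.652, 'fy': 298.652, 'cx': 255.693, 'cy': 194.229, 'origin': [0.432, -0.169, 0.505], 'rotation': [0.988, -0.152, -0.004, 0.004]}
lantern [314. 160.] 0.79 286 330 137 198 [ 0.498 -0.231  0.18 ]
lantern [325. 231.] 0.59 299 354 197 282 [ 0.517 -0.316  0.18 ]
lantern_grip [315. 161.] 0.71 286 330 137 198 [ 0.5   -0.232  0.18 ]
lantern_grip [326. 229.] 0.56 299 355 197 282 [ 0.518 -0.313  0.18 ]
stand [365. 156.] 0.82 289 405 125 179 [ 0.555 -0.226  0.18 ]
hook_seat [368. 160.] 0.63 290 406 125 179 [ 0.558 -0.23   0.18 ]
hook_lip [364. 161.] 0.69 289 406 125 179 [ 0.554 -0.231  0.18 ]
hook_keeper [362. 160.] 0.73 289 406 126 179 [ 0.551 -0.23   0.18 ]
```

View pics/w1.png

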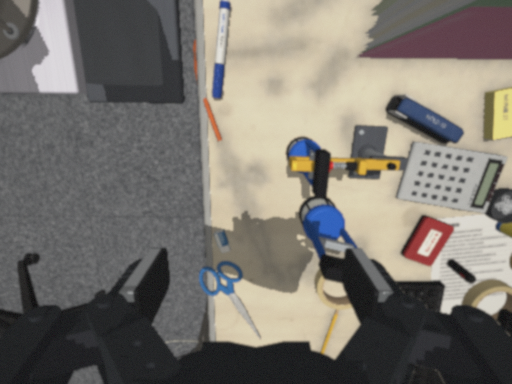

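In the wrist view the hung lantern's grip is at about (321,173), with the yellow hook running back along image x from (290,163) to (405,166). I'll fit the grip box and the arm direction next.

```bash
cat > fit.py <<'E'
from h import *
from scipy.optimize import minimize
def box(x,y,yaw,z0=.154,z1=.18,a=.007,b=.027):
    cs,sn=np.cos(yaw),np.sin(yaw)
    return [[x+cs*u*a-sn*v*b,y+sn*u*a+cs*v*b,z] for u in(-1,1) for v in(-1,1) for z in(z0,z1)]
def darkcomp(c,p0,rad):
    g=c["img"].astype(int).max(2); m=(g<60).astype(np.uint8)
    n,l,st,ce=cv2.connectedComponentsWithStats(m)
    ok=[i for i in range(1,n) if st[i,4]>15]; i=min(ok,key=lambda i:np.linalg.norm(ce[i]-p0)); print("comp",st[i],ce[i])
    return (l==i)
def mask(c,P,S=4):
    h=cv2.convexHull(np.array([(proj(c,X)+.5)*S for X in P],np.float32)).astype(np.int32)
    m=np.zeros((384*S,512*S),np.uint8); cv2.fillConvexPoly(m,h,255); return cv2.resize(m,(512,384),interpolation=cv2.INTER_AREA)/255.
if __name__=="__main__":
    ct=viewer.read_camera("top"); cw=viewer.read_camera("wrist")
    dt=darkcomp(ct,(253,206),9); dw=darkcomp(cw,(321,173),25)
    for name,pairs in(("wrist",[(cw,dw)]),("top",[(ct,dt)]),("both",[(cw,dw),(ct,dt)])):
        f=lambda v:sum(np.abs(mask(c,box(v[0],v[1],v[2]))-d).sum()/d.sum() for c,d in pairs)
        r=minimize(f,[.51,-.25,0.],method="Nelder-Mead",options=dict(initial_simplex=[[.51,-.25,0],[.52,-.25,0],[.51,-.24,0],[.51,-.25,.15]]))
        print(name,np.round(r.x,4),r.fun)
    a=ct["img"].astype(int); Y=(a[...,0]>150)&(a[...,1]>100)&(a[...,2]<90); Y[:,:235]=0;Y[:,270:]=0;Y[:160]=0;Y[220:]=0
    ys,xs=np.where(Y); P=np.array([atz(ct,(x,y),.12) for x,y in zip(xs,ys)])[:,:2]
    print("yellow",len(P),P.min(0),P.max(0),"fit y=ax+b",np.polyfit(P[:,0],P[:,1],1))
    m=P[:,0].mean();print(P[P[:,0]<.53].mean(0),P[P[:,0]>.57].mean(0))
E
python3 fit.py
```

```text
comp [244 204  18  10 107] [253.08411215 207.14953271]
comp [318 144  17  54 676] [326.33136095 168.00591716]
wrist [ 0.5089 -0.2505  0.0802] 0.3040781993270681
top [ 0.5113 -0.2469 -0.03  ] 0.32021257100971234
both [ 0.5108 -0.2497  0.0078] 0.7166327815205051
yellow 70 [ 0.53736154 -0.25369032] [ 0.62646951 -0.24212497] fit y=ax+b [-0.05018167 -0.21805014]
[nan nan] [ 0.59584388 -0.2481346 ]fit.py:24: RuntimeWarning: Mean of empty slice.
  m=P[:,0].mean();print(P[P[:,0]<.53].mean(0),P[P[:,0]>.57].mean(0))
  ret = um.true_divide(
```

```bash
python3 -c "
from h import *
togo([.511,-.249,.26],89)"
```

```text
t 2.85 eef [ 0.4292 -0.2515  0.3598] F [-0.   0.3 -0.3] xyz [0.0026 0.0818 0.0997]
rot [-0.05 -0.02  0.87]
```

```bash
python3 -m crank '[{"delta_rot":[0,0,1],"xyz":[0.0026,0.082,0.1],"fingers":-1},{"delta_rot":[0,0,1],"xyz":[0.0026,0.082,0.1],"fingers":-1},{"delta_rot":[0,0,1],"xyz":[0.0026,0.082,0.1],"fingers":-1},{"delta_rot":[0,0,1],"xyz":[0.0026,0.082,0.1],"fingers":-1},{"delta_rot":[0,0,1],"xyz":[0.0026,0.082,0.1],"fingers":-1},{"delta_rot":[0,0,1],"xyz":[0.0026,0.082,0.1],"fingers":-1}]'
python3 - <<'E'
from fit import *
togo([.511,-.249,.26],89)
c=viewer.read_camera("wrist"); save(c,"pics/w2.png"); p=proj(c,[.511,-.249,.167]); print(p, np.round(box(.511,-.249,-.03)[1:2],3), [np.round(proj(c,X)).tolist() for X in box(.511,-.249,-.03)])
E
```

```text
t: 3.45
eef_pos: [0.5118, -0.2485, 0.2617]
tool_rot: [0.001, 0.714, 0.701, 0.0]
contact_force: [0.5, 0.2, -0.7]
gripper_width: 0.997
grasp_force: 0.0
t 3.45 eef [ 0.5118 -0.2485  0.2617] F [ 0.5  0.2 -0.7] xyz [-0.0005 -0.0008  0.0017]
rot [ 0.08  0.07 -0.06]
[254.89081942 196.33716905] [[ 0.503 -0.276  0.18 ]] [[247.0, 220.0], [246.0, 232.0], [247.0, 161.0], [246.0, 168.0], [262.0, 220.0], [263.0, 233.0], [263.0, 161.0], [264.0, 168.0]]
```

View pics/w2.png

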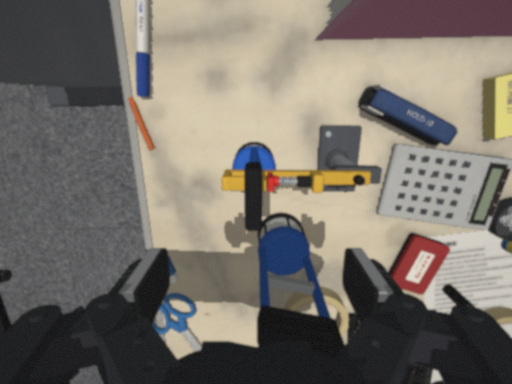

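The grip is at (254,195) where the model predicted (255,196), and the large lantern is clear at (287,245). Now the yellow arm's yaw, from this closer view.

Run:
```python
from h import *
c=viewer.read_camera("wrist"); a=c["img"].astype(int)
Y=(a[...,0]>130)&(a[...,1]>80)&(a[...,2]<70)&(a[...,0]>a[...,1]+20); Y[:155]=0;Y[205:]=0;Y[:,:215]=0;Y[:,375:]=0
for x in range(222,372,6):
    y=np.where(Y[:,x])[0]
    if len(y)>3: P=[atz(c,(x,v),.134)for v in(y.min(),y.max())]; print(x,y.min(),y.max(),np.round(P[0][:2],4),np.round(P[1][:2],4))
rd=(a[...,0]>130)&(a[...,1]<60)&(a[...,2]<60);rd[:160]=0;rd[205:]=0;rd[:,:215]=0;rd[:,345:]=0
ys,xs=np.where(rd);print("red",xs.min(),xs.max(),ys.min(),ys.max(),atz(c,(xs.min(),ys.mean()),.137),atz(c,(xs.max(),ys.mean()),.137))
```

```text
228 170 185 [ 0.4866 -0.2336] [ 0.4859 -0.2481]
234 171 188 [ 0.4921 -0.2347] [ 0.4914 -0.2511]
240 171 189 [ 0.4976 -0.2348] [ 0.497  -0.2522]
264 172 189 [ 0.5199 -0.2362] [ 0.5197 -0.2527]
276 171 175 [ 0.531  -0.2355] [ 0.531  -0.2393]
282 171 174 [ 0.5366 -0.2356] [ 0.5366 -0.2384]
288 171 174 [ 0.5421 -0.2357] [ 0.5422 -0.2386]
294 171 174 [ 0.5477 -0.2358] [ 0.5478 -0.2387]
300 171 174 [ 0.5533 -0.2359] [ 0.5533 -0.2388]
306 171 175 [ 0.5588 -0.236 ] [ 0.559  -0.2398]
312 171 188 [ 0.5644 -0.2361] [ 0.565  -0.2526]
318 172 190 [ 0.57   -0.2372] [ 0.5708 -0.2547]
324 171 183 [ 0.5756 -0.2364] [ 0.5761 -0.2479]
330 171 184 [ 0.5811 -0.2365] [ 0.5818 -0.249 ]
336 171 184 [ 0.5867 -0.2366] [ 0.5875 -0.2491]
342 171 184 [ 0.5923 -0.2367] [ 0.5931 -0.2492]
348 171 184 [ 0.5978 -0.2368] [ 0.5988 -0.2494]
354 171 175 [ 0.6034 -0.2369] [ 0.6037 -0.2407]
360 171 174 [ 0.609 -0.237] [ 0.6092 -0.2399]
366 171 182 [ 0.6146 -0.2371] [ 0.6155 -0.2477]
red 267 276 173 189 [ 0.52246784 -0.24452283  0.137     ] [ 0.53081182 -0.24469069  0.137     ]
```

```bash
python3 -m crank '[{"delta_rot":[0,0,0],"xyz":[0,-0.002,0.04],"fingers":-0.3},{"delta_rot":[0,0,0],"xyz":[0,-0.002,0.07],"fingers":-0.3},{"delta_rot":[0,0,0],"xyz":[0,-0.002,0.095],"fingers":-0.3},{"delta_rot":[0,0,0],"xyz":[0,-0.002,0.112],"fingers":0.2},{"delta_rot":[0,0,0],"xyz":[0,-0.002,0.112],"fingers":0.4},{"delta_rot":[0,0,0],"xyz":[0,-0.002,0.112],"fingers":0.4}]' 30
python3 -c "
from h import *
togo([.51,-.249,.149],89)
c=viewer.read_camera('wrist'); save(c,'pics/w3.png')"
```

```text
t: 4.15
eef_pos: [0.5104, -0.248, 0.1496]
tool_rot: [0.001, 0.713, 0.701, 0.0]
contact_force: [-0.4, 0.4, 1.2]
gripper_width: 0.301
grasp_force: 0.0
t 4.15 eef [ 0.5104 -0.248   0.1496] F [-0.4  0.4  1.2] xyz [-0.001  -0.0004  0.0006]
rot [ 0.07  0.04 -0.01]
```

View pics/w3.png

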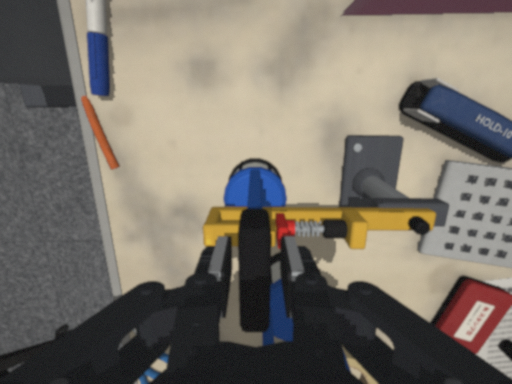

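The open fingers (218 and 293) straddle the grip, which is centred at column 255. Now I'll close them.

```bash
python3 -m crank '[{"delta_rot":[0,0,0],"xyz":[0,0,0],"fingers":0.6},{"delta_rot":[0,0,0],"xyz":[0,0,0],"fingers":0.7},{"delta_rot":[0,0,0],"xyz":[0,0,0],"fingers":1},{"delta_rot":[0,0,0],"xyz":[0,0,0],"fingers":1},{"delta_rot":[0,0,0],"xyz":[0,0,0],"fingers":1}]' 50; python3 -c "
from h import *
togo([.51,-.249,.149],89)"
```

```text
t: 4.7
eef_pos: [0.5106, -0.248, 0.15]
tool_rot: [0.001, 0.713, 0.701, 0.0]
contact_force: [-1.8, 0.7, 7.2]
gripper_width: 0.155
grasp_force: 49.3
t 4.7 eef [ 0.5106 -0.248   0.15  ] F [-1.8  0.7  7.2] xyz [-0.001  -0.0006  0.001 ]
rot [0.09 0.07 0.  ]
```

The force reading is +7 N up, meaning the closing pads pressed the lantern onto the seat. I'll relieve that by raising a little.

```bash
python3 -m crank '[{"delta_rot":[0,0,0],"xyz":[0,0,-0.001],"fingers":1},{"delta_rot":[0,0,0],"xyz":[0,0,-0.001],"fingers":1},{"delta_rot":[0,0,0],"xyz":[0,0,-0.001],"fingers":1}]'; sleep 0.1; python3 -m crank '[{"delta_rot":[0,0,0],"xyz":[0,0,-0.001],"fingers":1},{"delta_rot":[0,0,0],"xyz":[0,0,-0.001],"fingers":1},{"delta_rot":[0,0,0],"xyz":[0,0,-0.001],"fingers":1}]'
```

```text
t: 5.0
eef_pos: [0.5104, -0.2477, 0.15]
tool_rot: [0.0, 0.713, 0.701, 0.0]
contact_force: [-1.2, -0.4, 4.9]
gripper_width: 0.158
grasp_force: 49.6
t: 5.3
eef_pos: [0.51, -0.2474, 0.1501]
tool_rot: [-0.0, 0.713, 0.701, -0.0]
contact_force: [-0.3, 0.6, -1.0]
gripper_width: 0.159
grasp_force: 48.9
```

```bash
python3 -m crank '[{"delta_rot":[0,0,0],"xyz":[0,0,-0.001],"fingers":1},{"delta_rot":[0,0,0],"xyz":[0,0,-0.003],"fingers":1},{"delta_rot":[0,0,0],"xyz":[0,0,-0.003],"fingers":1},{"delta_rot":[0,0,0],"xyz":[0,0,-0.003],"fingers":1}]'; python3 -m crank '[{"delta_rot":[0,0,0],"xyz":[0,0.001,0],"fingers":1},{"delta_rot":[0,0,0],"xyz":[0,0.0025,0],"fingers":1},{"delta_rot":[0,0,0],"xyz":[0,0.004,0],"fingers":1},{"delta_rot":[0,0,0],"xyz":[0,0.005,0],"fingers":1},{"delta_rot":[0,0,0],"xyz":[0,0.005,0],"fingers":1}]'
```

```text
t: 5.7
eef_pos: [0.5101, -0.2475, 0.1533]
tool_rot: [0.0, 0.713, 0.701, 0.0]
contact_force: [0.5, -0.6, -2.3]
gripper_width: 0.153
grasp_force: 48.6
t: 6.2
eef_pos: [0.5153, -0.2475, 0.1533]
tool_rot: [0.0, 0.713, 0.701, 0.0]
contact_force: [0.2, 0.1, -2.0]
gripper_width: 0.154
grasp_force: 48.7
```

```bash
python3 -m crank '[{"delta_rot":[0,0,0],"xyz":[0,0.001,0],"fingers":1},{"delta_rot":[0,0,0],"xyz":[0,0.002,0],"fingers":1},{"delta_rot":[0,0,0],"xyz":[0,0.003,0],"fingers":1},{"delta_rot":[0,0,0],"xyz":[0,0.004,0],"fingers":1},{"delta_rot":[0,0,0],"xyz":[0,0.004,0],"fingers":1}]'; python3 -m crank '[{"delta_rot":[0,0,0],"xyz":[0,0.001,0],"fingers":1},{"delta_rot":[0,0,0],"xyz":[0,0.002,0],"fingers":1},{"delta_rot":[0,0,0],"xyz":[0,0.003,0],"fingers":1},{"delta_rot":[0,0,0],"xyz":[0,0.003,0],"fingers":1}]'
```

```text
t: 6.7
eef_pos: [0.5192, -0.2476, 0.1533]
tool_rot: [0.0, 0.713, 0.701, 0.0]
contact_force: [0.9, -1.0, -2.6]
gripper_width: 0.156
grasp_force: 48.6
t: 7.1
eef_pos: [0.5218, -0.2477, 0.1531]
tool_rot: [-0.0, 0.713, 0.701, -0.0]
contact_force: [-1.7, 0.0, -0.8]
gripper_width: 0.156
grasp_force: 48.8
```

Keeper contact came at about x 0.521. I'll carry on more finely.

```bash
python3 -m crank '[{"delta_rot":[0,0,0],"xyz":[0,0.001,0],"fingers":1},{"delta_rot":[0,0,0],"xyz":[0,0.002,0],"fingers":1},{"delta_rot":[0,0,0],"xyz":[0,0.003,0],"fingers":1},{"delta_rot":[0,0,0],"xyz":[0,0.004,0],"fingers":1},{"delta_rot":[0,0,0],"xyz":[0,0.004,0],"fingers":1}]'; python3 -m crank '[{"delta_rot":[0,0,0],"xyz":[0,0.001,0],"fingers":1},{"delta_rot":[0,0,0],"xyz":[0,0.002,0],"fingers":1},{"delta_rot":[0,0,0],"xyz":[0,0.002,0],"fingers":1}]'
```

```text
t: 7.6
eef_pos: [0.5261, -0.2478, 0.1532]
tool_rot: [-0.0, 0.713, 0.701, -0.0]
contact_force: [-2.2, -0.4, -1.6]
gripper_width: 0.156
grasp_force: 48.7
t: 7.9
eef_pos: [0.528, -0.2479, 0.1532]
tool_rot: [-0.0, 0.713, 0.701, -0.0]
contact_force: [-3.0, -0.7, -1.9]
gripper_width: 0.16
grasp_force: 48.6
```

```bash
python3 -m crank '[{"delta_rot":[0,0,0],"xyz":[0,0.001,0],"fingers":1},{"delta_rot":[0,0,0],"xyz":[0,0.001,0],"fingers":1},{"delta_rot":[0,0,0],"xyz":[0,0.001,0],"fingers":1}]'; python3 -c "
from h import *
f=[]
for i in range(4): f.append(telemetry.get_obs()['contact_force']); viewer.read_camera('wrist')
print(np.round(f,1))"
```

```text
t: 8.2
eef_pos: [0.5288, -0.2479, 0.1532]
tool_rot: [-0.0, 0.713, 0.701, -0.0]
contact_force: [-3.4, -0.8, -2.6]
gripper_width: 0.157
grasp_force: 48.7
[[-3.4 -0.8 -2.6]
 [-3.  -0.8 -2.4]
 [-3.2 -0.4 -2.5]
 [-3.  -1.1 -2.4]]
```

```bash
python3 -m crank '[{"delta_rot":[0,0,0],"xyz":[0,0.001,0],"fingers":1},{"delta_rot":[0,0,0],"xyz":[0,0.001,0],"fingers":1},{"delta_rot":[0,0,0],"xyz":[0,0.001,0],"fingers":1}]'; python3 -m crank '[{"delta_rot":[0,0,0],"xyz":[0,0.0005,0],"fingers":1},{"delta_rot":[0,0,0],"xyz":[0,0.0005,0],"fingers":1},{"delta_rot":[0,0,0],"xyz":[0,0.0005,0],"fingers":1}]'
```

```text
t: 8.7
eef_pos: [0.5294, -0.2479, 0.1532]
tool_rot: [-0.001, 0.713, 0.701, -0.0]
contact_force: [-5.8, -0.4, -1.0]
gripper_width: 0.151
grasp_force: 49.0
t: 9.0
eef_pos: [0.5296, -0.2479, 0.1532]
tool_rot: [-0.001, 0.713, 0.701, -0.001]
contact_force: [-6.9, -1.0, -0.4]
gripper_width: 0.159
grasp_force: 49.2
```

The keeper is on its stop at about 7 N. Lifting in steps, watching the force.

```bash
python3 -m crank '[{"delta_rot":[0,0,0],"xyz":[0,0,-0.001],"fingers":1},{"delta_rot":[0,0,0],"xyz":[0,0,-0.002],"fingers":1},{"delta_rot":[0,0,0],"xyz":[0,0,-0.003],"fingers":1},{"delta_rot":[0,0,0],"xyz":[0,0,-0.004],"fingers":1},{"delta_rot":[0,0,0],"xyz":[0,0,-0.004],"fingers":1}]'
```

```text
t: 9.5
eef_pos: [0.5295, -0.2477, 0.1568]
tool_rot: [-0.001, 0.713, 0.701, -0.001]
contact_force: [-6.3, -1.1, -2.6]
gripper_width: 0.155
grasp_force: 48.9
```

```bash
python3 -m crank '[{"delta_rot":[0,0,0],"xyz":[0,0,-0.001],"fingers":1},{"delta_rot":[0,0,0],"xyz":[0,0,-0.002],"fingers":1},{"delta_rot":[0,0,0],"xyz":[0,0,-0.003],"fingers":1},{"delta_rot":[0,0,0],"xyz":[0,0,-0.003],"fingers":1}]'
```

```text
t: 9.9
eef_pos: [0.5295, -0.2476, 0.1598]
tool_rot: [-0.001, 0.713, 0.701, -0.001]
contact_force: [-5.4, 0.2, -3.0]
gripper_width: 0.153
grasp_force: 48.8
```

```bash
python3 -m crank '[{"delta_rot":[0,0,0],"xyz":[0,0.0002,-0.0015],"fingers":1},{"delta_rot":[0,0,0],"xyz":[0,0.0002,-0.003],"fingers":1},{"delta_rot":[0,0,0],"xyz":[0,0.0002,-0.0045],"fingers":1},{"delta_rot":[0,0,0],"xyz":[0,0.0002,-0.006],"fingers":1},{"delta_rot":[0,0,0],"xyz":[0,0.0002,-0.006],"fingers":1}]'
```

```text
t: 10.4
eef_pos: [0.5297, -0.2476, 0.1658]
tool_rot: [-0.001, 0.713, 0.701, -0.001]
contact_force: [-6.5, -0.2, -3.0]
gripper_width: 0.158
grasp_force: 48.8
```

```bash
python3 -m crank '[{"delta_rot":[0,0,0],"xyz":[0,0,-0.0015],"fingers":1},{"delta_rot":[0,0,0],"xyz":[0,0,-0.003],"fingers":1},{"delta_rot":[0,0,0],"xyz":[0,0,-0.0045],"fingers":1},{"delta_rot":[0,0,0],"xyz":[0,0,-0.006],"fingers":1},{"delta_rot":[0,0,0],"xyz":[0,0,-0.006],"fingers":1}]'
```

```text
t: 10.9
eef_pos: [0.5297, -0.2475, 0.1718]
tool_rot: [-0.001, 0.713, 0.701, -0.001]
contact_force: [-6.3, -0.4, -2.3]
gripper_width: 0.15
grasp_force: 48.9
```

```bash
python3 -m crank '[{"delta_rot":[0,0,0],"xyz":[0,0,-0.0015],"fingers":1},{"delta_rot":[0,0,0],"xyz":[0,0,-0.003],"fingers":1},{"delta_rot":[0,0,0],"xyz":[0,-0.0002,-0.0045],"fingers":1},{"delta_rot":[0,0,0],"xyz":[0,-0.0005,-0.006],"fingers":1},{"delta_rot":[0,0,0],"xyz":[0,-0.001,-0.0072],"fingers":1},{"delta_rot":[0,0,0],"xyz":[0,-0.001,-0.0072],"fingers":1}]'
python3 - <<'E'
from h import *
togo([.4,-.25,.179],89)
c=viewer.read_camera("side"); save({"img":cv2.resize(c["img"][130:240,210:330],None,fx=5,fy=5,interpolation=2)},"pics/s2.png")
E
```

```text
t: 11.5
eef_pos: [0.5314, -0.2479, 0.1806]
tool_rot: [0.001, 0.713, 0.701, 0.001]
contact_force: [0.2, 0.1, -1.7]
gripper_width: 0.157
grasp_force: 49.0
t 11.5 eef [ 0.5314 -0.2479  0.1806] F [ 0.2  0.1 -1.7] xyz [-0.0043 -0.1314  0.0011]
rot [0.2  0.03 0.05]
```

View pics/s2.png

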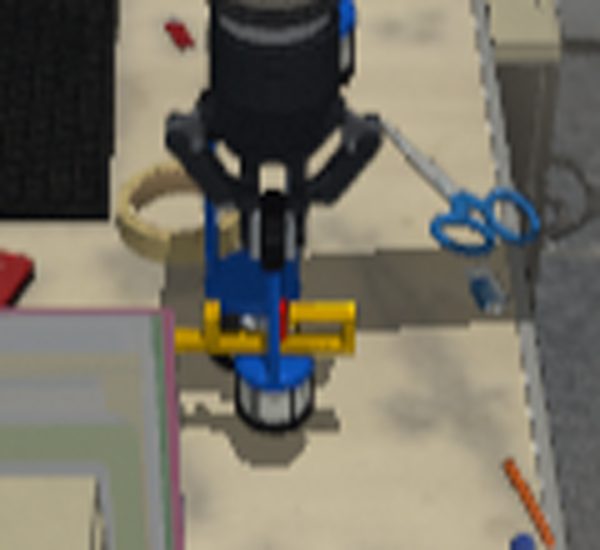

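The reading shows the lantern free of contact, carrying only its weight of about 1.9 N, and the bar is above the lip. Drawing it off toward the front.

```bash
python3 -m crank '[{"delta_rot":[0,0,0],"xyz":[0,-0.004,0],"fingers":1},{"delta_rot":[0,0,0],"xyz":[0,-0.01,0],"fingers":1},{"delta_rot":[0,0,0],"xyz":[0,-0.018,0],"fingers":1},{"delta_rot":[0,0,0],"xyz":[0,-0.026,0],"fingers":1},{"delta_rot":[0,0,0],"xyz":[0,-0.034,0],"fingers":1},{"delta_rot":[0,0,0],"xyz":[0,-0.034,0],"fingers":1}]'
```

```text
t: 12.15
eef_pos: [0.4942, -0.2476, 0.1794]
tool_rot: [-0.0, 0.713, 0.701, -0.0]
contact_force: [-0.5, 0.4, -1.4]
gripper_width: 0.155
grasp_force: 49.0
```

```bash
python3 -m crank '[{"delta_rot":[0,0,0],"xyz":[0,-0.008,0],"fingers":1},{"delta_rot":[0,0,0],"xyz":[0,-0.017,0],"fingers":1},{"delta_rot":[0,0,0],"xyz":[0,-0.027,0],"fingers":1},{"delta_rot":[0,0,0],"xyz":[0,-0.037,0],"fingers":1},{"delta_rot":[0,0,0],"xyz":[0,-0.048,0],"fingers":1},{"delta_rot":[0,0,0],"xyz":[0,-0.06,0],"fingers":1},{"delta_rot":[0,0,0],"xyz":[0,-0.072,0],"fingers":1},{"delta_rot":[0,0,0],"xyz":[0,-0.082,0],"fingers":1},{"delta_rot":[0,0,0],"xyz":[0,-0.082,0],"fingers":1}]'
python3 - <<'E'
from h import *
for n in("top","side"):
    c=viewer.read_camera(n)
    a=c["img"].astype(int); 
    for r in cut_out(n,"pad")[:1]+cut_out(n,"pad_top")[:1]:
        m=r["pixels"].astype(np.uint8); W=m*((a.min(2)>150))
        ys,xs=np.where(m); h=cv2.convexHull(np.column_stack(np.where(m)[::-1]).astype(np.int32)); e=cv2.fitEllipse(h)
        print(n,r["score"],"ellipse",np.round(e[0],1),np.round(e[1],1),np.round(e[2]),atz(c,e[0],.01).round(4), atz(c,(xs.mean(),ys.mean()),.01).round(4))
togo([.449,.137,.2],89)
E
```

```text
t: 13.05
eef_pos: [0.412, -0.2461, 0.1794]
tool_rot: [-0.0, 0.714, 0.701, -0.001]
contact_force: [0.8, -0.1, -2.0]
gripper_width: 0.156
grasp_force: 49.0
top 0.8 ellipse [137.7 228.1] [25.8 29.6] 175.0 [0.4536 0.1349 0.01  ] [0.4521 0.1349 0.01  ]
side 0.57 ellipse [295.  323.6] [29.4 35.2] 82.0 [0.4501 0.1442 0.01  ] [0.4486 0.1435 0.01  ]
side 0.73 ellipse [295.  323.4] [28.4 35.1] 89.0 [0.4502 0.1436 0.01  ] [0.4483 0.143  0.01  ]
t 13.35 eef [ 0.4144 -0.2458  0.1796] F [ 0.4 -0.1 -1. ] xyz [ 0.3833  0.0282 -0.0204]
rot [ 0.03 -0.01  0.05]
```

```bash
python3 -m crank '[{"delta_rot":[0,0,0],"xyz":[0.01,0.005,-0.02],"fingers":1},{"delta_rot":[0,0,0],"xyz":[0.04,0.01,-0.04],"fingers":1},{"delta_rot":[0,0,0],"xyz":[0.08,0.018,-0.04],"fingers":1},{"delta_rot":[0,0,0],"xyz":[0.125,0.025,-0.04],"fingers":1},{"delta_rot":[0,0,0],"xyz":[0.17,0.036,-0.04],"fingers":1},{"delta_rot":[0,0,0],"xyz":[0.21,0.036,-0.04],"fingers":1},{"delta_rot":[0,0,0],"xyz":[0.245,0.036,-0.04],"fingers":1},{"delta_rot":[0,0,0],"xyz":[0.268,0.036,-0.04],"fingers":1},{"delta_rot":[0,0,0],"xyz":[0.276,0.036,-0.04],"fingers":1},{"delta_rot":[0,0,0],"xyz":[0.276,0.036,-0.04],"fingers":1}]'
python3 - <<'E'
from h import *
c=viewer.read_camera("wrist"); save(c,"pics/w4.png"); print(c["origin"])
for r in cut_out("wrist","pad")[:2]+cut_out("wrist","pad_top")[:1]:
    m=r["pixels"].astype(np.uint8); h=cv2.convexHull(np.column_stack(np.where(m)[::-1]).astype(np.int32)); e=cv2.fitEllipse(h)
    print(r["score"],r["pixel"],np.round(e[0],1),np.round(e[1],1),atz(c,e[0],.01).round(4))
s=telemetry.get_obs();print(s["eef_pos"],s["contact_force"])
E
```

```text
t: 14.35
eef_pos: [0.4547, 0.0304, 0.2195]
tool_rot: [-0.0, 0.712, 0.702, 0.0]
contact_force: [-0.1, -0.7, -1.6]
gripper_width: 0.151
grasp_force: 49.0
[0.45519468 0.10626761 0.36225488]
0.88 [247.0, 68.7] [252.   70.2] [80.1 86.9] [0.4522 0.138  0.01  ]
0.84 [252.1, 69.4] [251.4  70.2] [79.  87.1] [0.4516 0.1381 0.01  ]
[0.45455818 0.02783203 0.21930302] [ 0.33366655 -1.26640831 -2.6769782 ]
```

View pics/w4.png

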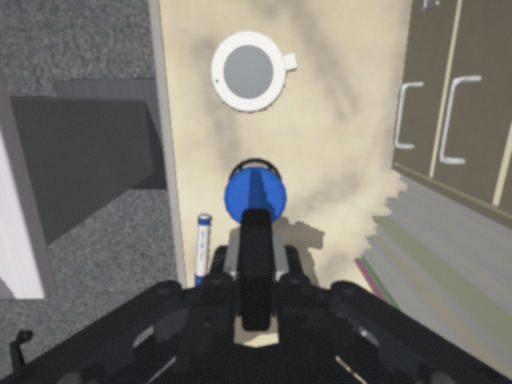

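The pad's circle is centred near (248,71), with the cable stub on the right at (291,63). The lantern hangs upright in the grip, its cap at (256,195). I'll fit both to the model.

Run:
```python
from fit import *
c=viewer.read_camera("wrist"); a=c["img"].astype(int); e=np.array(telemetry.get_obs()["eef_pos"]); print(e)
m=cut_out("wrist","pad")[0]["pixels"].astype(np.uint8)
m=cv2.morphologyEx(m,cv2.MORPH_OPEN,cv2.getStructuringElement(2,(31,31)))
t=np.linspace(0,2*np.pi,72)
def cyl(x,y,r,z0,z1): return [[x+r*np.cos(k),y+r*np.sin(k),z] for k in t for z in(z0,z1)]
f=lambda v:np.abs(mask(c,cyl(v[0],v[1],.042,0,.01))-m).sum()/m.sum()
r=minimize(f,[.45,.138],method="Nelder-Mead",options=dict(initial_simplex=[[.45,.138],[.455,.138],[.45,.143]])); print("pad",r.x.round(4),r.fun)
B=((a[...,2]>a[...,0]+60)).astype(np.uint8);B[:150]=0;B[240:]=0;B[:,:215]=0;B[:,295:]=0
B[208:]=0
zc=e[2]-.136
f=lambda v:(np.abs(mask(c,cyl(v[0],v[1],.026,zc+.050,zc+.052))-B)[:206]).sum()/B.sum()
r=minimize(f,[e[0],e[1]],method="Nelder-Mead",options=dict(initial_simplex=[[e[0],e[1]],[e[0]+.004,e[1]],[e[0],e[1]+.004]])); print("cap-tcp",(r.x-e[:2]).round(4),r.fun)
D=(a.max(2)<60).astype(np.uint8); 
print("grip ends rows", [np.round(proj(c,[e[0],e[1]+d,e[2]+.030]),1).tolist() for d in(-.027,.027)])
for row in range(200,345,6): print(row,a[row,256].tolist(),end=" ")
```

```text
[0.45452926 0.02780925 0.21930996]
pad [0.4483 0.1357] 0.04515325554682305
cap-tcp [-0.0011  0.0002] 0.05265432448243975
grip ends rows [[257.8, 333.5], [255.4, 226.1]]
200 [31, 64, 121] 206 [30, 58, 109] 212 [23, 24, 26] 218 [23, 23, 21] 224 [32, 33, 32] 230 [33, 36, 34] 236 [36, 34, 36] 242 [36, 34, 37] 248 [39, 37, 41] 254 [37, 37, 38] 260 [38, 39, 41] 266 [36, 36, 38] 272 [39, 38, 37] 278 [25, 24, 24] 284 [29, 31, 31] 290 [27, 23, 26] 296 [31, 30, 30] 302 [29, 28, 28] 308 [29, 26, 26] 314 [27, 27, 28] 320 [28, 27, 28] 326 [25, 24, 25] 332 [114, 108, 94] 338 [215, 201, 174] 344 [218, 207, 180]
```

```bash
python3 -c "
from h import *
togo([.449,.1355,.165],89)"
```

```text
t 14.6 eef [0.4546 0.028  0.2194] F [ 0.3  0.4 -2.2] xyz [ 0.1074 -0.0076  0.0543]
rot [-0.01  0.02 -0.12]
```

```bash
python3 -m crank '[{"delta_rot":[0,0,0],"xyz":[0.015,-0.002,0],"fingers":1},{"delta_rot":[0,0,0],"xyz":[0.045,-0.005,0],"fingers":1},{"delta_rot":[0,0,0],"xyz":[0.08,-0.0076,0],"fingers":1},{"delta_rot":[0,0,0],"xyz":[0.1,-0.0076,0.01],"fingers":1},{"delta_rot":[0,0,0],"xyz":[0.1074,-0.0076,0.03],"fingers":1},{"delta_rot":[0,0,0],"xyz":[0.1074,-0.0076,0.045],"fingers":1},{"delta_rot":[0,0,0],"xyz":[0.1074,-0.0076,0.054],"fingers":1},{"delta_rot":[0,0,0],"xyz":[0.1074,-0.0076,0.054],"fingers":1},{"delta_rot":[0,0,0],"xyz":[0.1074,-0.0076,0.054],"fingers":1}]'
python3 -c "
from h import *
togo([.449,.1355,.148],89)"
```

```text
t: 15.5
eef_pos: [0.4491, 0.1365, 0.1658]
tool_rot: [0.0, 0.714, 0.701, 0.0]
contact_force: [0.2, 1.2, -2.3]
gripper_width: 0.152
grasp_force: 49.1
t 15.5 eef [0.4491 0.1365 0.1658] F [ 0.2  1.2 -2.3] xyz [-0.001  -0.0001  0.0178]
rot [ 0.02 -0.   -0.05]
```

```bash
python3 -m crank '[{"delta_rot":[0,0,0],"xyz":[0,0,0.006],"fingers":1},{"delta_rot":[0,0,0],"xyz":[0,0,0.011],"fingers":1},{"delta_rot":[0,0,0],"xyz":[0,0,0.015],"fingers":1},{"delta_rot":[0,0,0],"xyz":[0,0,0.017],"fingers":1},{"delta_rot":[0,0,0],"xyz":[0,0,0.017],"fingers":1}]'; python3 -m crank '[{"delta_rot":[0,0,0],"xyz":[0,0,0.001],"fingers":1},{"delta_rot":[0,0,0],"xyz":[0,0,0.0015],"fingers":1},{"delta_rot":[0,0,0],"xyz":[0,0,0.0015],"fingers":1}]'
```

```text
t: 16.0
eef_pos: [0.4485, 0.1369, 0.1482]
tool_rot: [-0.0, 0.713, 0.701, -0.0]
contact_force: [-0.4, -0.6, -1.5]
gripper_width: 0.152
grasp_force: 49.0
t: 16.3
eef_pos: [0.4488, 0.137, 0.147]
tool_rot: [0.0, 0.713, 0.701, 0.0]
contact_force: [0.4, 0.2, -2.0]
gripper_width: 0.154
grasp_force: 49.0
```

```bash
python3 -m crank '[{"delta_rot":[0,0,0],"xyz":[0,0,0.0005],"fingers":1},{"delta_rot":[0,0,0],"xyz":[0,0,0.001],"fingers":1},{"delta_rot":[0,0,0],"xyz":[0,0,0.001],"fingers":1},{"delta_rot":[0,0,0],"xyz":[0,0,0.001],"fingers":1}]';python3 -m crank '[{"delta_rot":[0,0,0],"xyz":[0,0,0.0005],"fingers":1},{"delta_rot":[0,0,0],"xyz":[0,0,0.0005],"fingers":1},{"delta_rot":[0,0,0],"xyz":[0,0,0.0005],"fingers":1}]'
```

```text
t: 16.7
eef_pos: [0.4489, 0.137, 0.1461]
tool_rot: [0.0, 0.713, 0.701, 0.0]
contact_force: [0.6, 1.2, -0.6]
gripper_width: 0.158
grasp_force: 49.3
t: 17.0
eef_pos: [0.449, 0.1372, 0.1461]
tool_rot: [0.0, 0.713, 0.701, 0.0]
contact_force: [-1.6, -0.1, 5.5]
gripper_width: 0.158
grasp_force: 50.3
```

It is down on the pad at z 0.146, as predicted. Easing the load, then opening.

```bash
python3 -m crank '[{"delta_rot":[0,0,0],"xyz":[0,0,-0.0005],"fingers":1},{"delta_rot":[0,0,0],"xyz":[0,0,-0.0005],"fingers":1},{"delta_rot":[0,0,0],"xyz":[0,0,-0.0005],"fingers":0.6},{"delta_rot":[0,0,0],"xyz":[0,0,-0.0005],"fingers":0.3},{"delta_rot":[0,0,0],"xyz":[0,0,-0.0005],"fingers":0},{"delta_rot":[0,0,0],"xyz":[0,0,-0.0005],"fingers":0},{"delta_rot":[0,0,0],"xyz":[0,0,-0.0005],"fingers":0}]' 20
```

```text
t: 17.7
eef_pos: [0.4487, 0.137, 0.146]
tool_rot: [-0.0, 0.713, 0.701, -0.0]
contact_force: [-0.6, 0.1, -1.2]
gripper_width: 0.497
grasp_force: 0.0
```

```bash
python3 -m crank '[{"delta_rot":[0,0,0],"xyz":[0,0,-0.01],"fingers":0},{"delta_rot":[0,0,0],"xyz":[0,0,-0.03],"fingers":0},{"delta_rot":[0,0,0],"xyz":[0,0,-0.06],"fingers":0},{"delta_rot":[0,0,0],"xyz":[0,0,-0.1],"fingers":0},{"delta_rot":[0,0,0],"xyz":[0,0,-0.13],"fingers":0},{"delta_rot":[0,0,0],"xyz":[0,0,-0.14],"fingers":0},{"delta_rot":[0,0,0],"xyz":[0,0,-0.14],"fingers":0}]'
python3 - <<'E'
from h import *
c=viewer.read_camera("wrist"); s=viewer.read_camera("side")["img"][270:370,240:340]
save({"img":np.hstack([cv2.resize(c["img"],(512,384)),cv2.resize(s,(288,384))])},"pics/end.png"); print(proj(c,[.4483,.1357,.01]),proj(c,[.4483,.1357,.176]),proj(c,[.4483,.1357,.062]),telemetry.get_obs()["contact_force"])
E
```

```text
t: 18.4
eef_pos: [0.4495, 0.1373, 0.2878]
tool_rot: [0.001, 0.713, 0.701, 0.001]
contact_force: [0.4, 0.2, -0.3]
gripper_width: 0.5
grasp_force: 0.0
[254.15558663 157.86838805] [254.188841   191.91545406] [254.16298017 165.43817054] [-0.35460955 -0.42243284  0.27915491]
```

View pics/end.png

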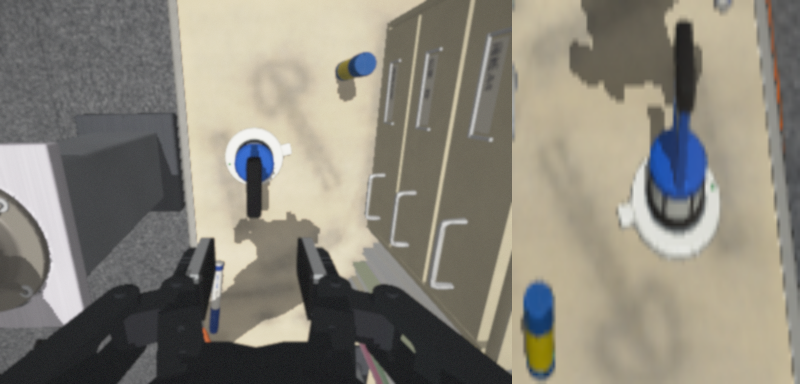

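The lantern stands upright and centred on the pad at about (254,160), and the gripper is clear above it. Handing in.

```bash
python3 -c "
from h import *
print(job.hand_in())"
```

```text
the job is handed in; nothing more can be done
None
```

The lantern was unhooked with about 7 N on the keeper (up to about 10 N on the seat for a moment as the gripper closed), set upright and centred on the charging pad and released; the job is handed in at about 18.5 s, and no verdict was shown.

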